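Roll the tumbling barrel to its parking mark

TASK

First clear the lane: pick up the leather-faced buff stick lying between the barrel and its parking mark, and lay it across both notched uprights of its wooden rest. Then roll the closed metal tumbling barrel along the cork runner without lifting it, and leave it at rest squarely over the mark: centred on the long dark line, parallel to it, with both its ends between the two end ticks. Do not disturb the tub of coins, the copper bowl, the jar or the copper beaker.

Things in the scene. Friction and masses are not known exactly. Their poses are not given: they have to be found in the camera images.
- barrel: closed metal barrel, a plain cylinder 92 mm in diameter, 140 mm long, 0.5 to 0.9 kg, lying across one end of the lane (left or right), the mark at the other. Origin at its centre, 46 mm up; x is its axis, within 0.15 rad of world x. Slippery (friction about 0.35), too wide to grasp; pushed level at mid height it rolls straight and hardly turns; let go at 0.1 m/s it coasts some 25 mm
- mark: parking mark, a flat dark inlay flush with the bench: a line 220 mm long, 10 mm wide along its x axis (parallel within 0.03 rad to the barrel's axis at the start), with an 80 mm tick across each end (102 mm from the centre to a tick's inner edge). Origin at its centre. 360 to 500 mm along the lane from the barrel's start
- lane: cork runner 232 mm wide (x) and 760 mm long (y), flush with the bench, along which the barrel rolls; nothing to catch on. Origin at its centre; y within 0.12 rad of world y
- stick: buff stick, a straight wooden bar 160 x 26 x 20 mm (x, y, z) faced with brown leather, 0.12 kg, lying flat on the bench about midway between barrel and mark at any yaw. Origin at its centre, 10 mm above the bench; x along its length
- rest: fixed wooden rest beyond the lane: base 130 x 60 x 8 mm, two upright plates 14 mm thick, 60 mm wide, 62 mm high at x = -50 and +50 mm, each with a notch 40 mm wide (in y), 16 mm deep in its top: the stick lies in both, along x, either way round, its centre 56 mm above the bench. Origin under the base's centre; x within 0.3 rad of world y. Fingers fit between the plates (86 mm)
- tub: bystander: white plastic tub of brass coins, 140 x 190 mm over its rim, 55 mm high, 2 kg; origin under its centre. Leave alone
- bowl: bystander: open copper bowl, 110 mm in diameter, 65 mm high; origin under its centre. Leave alone
- jar: bystander: amber jar, 64 mm in diameter, 85 mm high; origin under its centre. Leave alone
- beaker: bystander: open copper beaker, 66 mm in diameter, 80 mm high; origin under its centre. Leave alone

How it is judged:
On the way, in this order (a step that is already met when the one before it is completed fails the run):
1. the buff stick lies across both uprights of its rest, let go (z of stick in the frame of rest between 0.049 and 0.064 m and x of stick in the frame of rest between -0.025 and 0.025 m and y of stick in the frame of rest between -0.012 and 0.012 m and angle between the x axis of stick and the x axis of rest, either way round below 0.2 rad and linear speed of stick below 0.02 m/s and contact force between stick and the fingers below 0.1 N), for 0.2 s.
2. after that the barrel rolls: it turns more than a third of a turn about its axis from how it lay (angle between barrel's own z axis and vertical above 2.2 rad), for 0.04 s.
At the end, for the whole second after the job is handed in: Stick still on both uprights of the rest (25 mm along, 12 mm across, 0.2 rad; centre 49 to 64 mm up). Barrel at rest on the mark: centre within 12 mm of the line, 32 mm along it, axis within 0.12 rad of the line. Nothing held (all of step 1 and y of barrel in the frame of mark between -0.012 and 0.012 m and x of barrel in the frame of mark between -0.032 and 0.032 m and angle between the x axis of barrel and the x axis of mark, either way round below 0.12 rad and linear speed of barrel below 0.01 m/s and angular speed of barrel below 0.2 rad/s); the robot touches nothing.
It fails at once if the barrel is lifted more than 12 mm off the bench (height (world z) of barrel above 0.058 m).
It fails at once if the tub is moved by more than 20 mm or tipped (distance of tub from where it was at the start of the episode above 0.02 m or angle between tub's own z axis and vertical above 0.3 rad).
It fails at once if the bowl is moved by more than 20 mm or tipped (distance of bowl from where it was at the start of the episode above 0.02 m or angle between bowl's own z axis and vertical above 0.3 rad).
It fails at once if the jar is moved by more than 20 mm or tipped (distance of jar from where it was at the start of the episode above 0.02 m or angle between jar's own z axis and vertical above 0.3 rad).
It fails at once if the beaker is moved by more than 20 mm or tipped (distance of beaker from where it was at the start of the episode above 0.02 m or angle between beaker's own z axis and vertical above 0.3 rad).
It also fails if it takes over 64 s, if anything falls off the work surface, if the arm or the gripper's body presses on something with over 40 N, if the wrist force passes 120 N, or if a joint passes its speed limit or range.

ROBOT

A 6-joint arm with a two-finger parallel gripper is mounted at the origin on the work surface. World frame = base frame: x ahead of the robot, y to its left, z up, the work surface at z = 0. Lengths are in m, angles in rad, forces in N, time in s.
With the tool pointing down it reaches from about 0.275 to 0.85 m from the base axis. Payload 5.2 kg.
Tool frame: the origin (TCP) lies midway between the tips of the shut fingers; the grasp point (between the pads) lies 19 mm behind it; x points along the fingers, y is the direction in which the jaws open and shut, and the axes are right-handed (so a half turn about x gives the same grasp; the last joint's range is limited). The gripper opens to 85 mm and grips with 20 to 120 N. Pads are 22 mm wide; open, the fingers measure 114 mm over their backs; the gripper's body (76 mm by 85 mm) begins 54 mm behind the grasp point. The pads swing forward as they close: fully open they stand 13 mm farther back than shut.
Start: joints at [0.949, 0.259, 1.535, -0, 1.348, -0.203], TCP at [0.224, 0.502, 0.231] pointing down, gripper open.
Joint ranges: [-3.14, 3.14], [-0.91, 2.08], [0.19, 2.58], [-1.22, 4.36], [0.22, 2.71], [-3.12, 3.12]. Speed limits (rad/s): [2.57, 2.57, 3.14, 3.14, 3.14, 3.14].

INTERFACE

Orientations are given as a unit quaternion [w, x, y, z].
In Python, from station import arm gives the robot as it stands.
- The arm moves only by the shell command python3 -m inch 'ROWS' [OPENING] [FORCE]. ROWS is JSON, a list of rows, each an object with "xyz": the shift along the tool's x, y, z each as a share of 500 mm, from -1 to 1, a list of three; "turn": the turn, a rotation vector about the tool's x, y, z each as a share of 90 degrees, from -1 to 1, a list of three. In form: [{"xyz": [tx, ty, tz], "turn": [wx, wy, wz]}, ...]. A call has 1 to 20 rows; each row is the pose to reach, as a shift and turn from the pose measured when the call began, along the tool's axes at that moment; what a row does not reach only later rows make up. A row lasts 1/8 s, in which the tool goes at most 62.5 mm and 10.7 degrees, less where a joint would pass 70% of its speed; a pose out of reach is approached as far as the arm can. A call with a number of a shift or a turn outside -1 to 1 is refused whole. A call with a gripper value outside its range is refused whole. OPENING is the opening, from 0 (shut) to 1 (fully open), set as the call begins (- or left out, the last holds). The fingers move at their own pace and stop on an object; FORCE is the grip in N (left out, the last holds). Time passes only in rows, so rows that repeat a pose let the fingers close. It gives the time, the measured TCP pose, the force and the opening at its end, in the units of the state.
- arm.get_state(): the state, without advancing time (a new reading comes with each control period).
- arm.grab_frame(name): name is "scene" or "top"; returns (picture, depth): 480x640x3 uint8, red, green, blue; 480x640 float32, m along the optical axis (not along the pixel's ray), 0 where there is no reading.
- arm.calibration(name): a dict with "fovy" (degrees; the focal length in pixels is half the picture's height over the tangent of half this angle, whatever the lens; pixels are square), "cx", "cy" (the principal point, pixels), "extrinsics" (4x4, takes a point from world to camera coordinates). Camera axes: x right, y down, z forward; pixel columns grow to the right and rows downward; lengths in m; the calibration is good to about 2 mm. A picture is of the moment at which its call begins. calibration takes no time and is no camera call.
- arm.hand_in(): hands the job in, once; it reports no verdict.
The state is a dict: "clock": time; "qpos": joint angles; "qvel": joint speeds; "joint_torque": joint torques, N m; "tool_pos": TCP position; "eef_rot": TCP orientation; "wrist_force": force on the tool from outside, world axes, zero at the start; "ft_torque": the same for the moment, N m; "finger_gap": opening from 0.0 (shut) to 1.0 (fully open).
Only numpy, scipy, OpenCV 4.12 (cv2) and the standard library are available. Lean on these libraries where they do the work, as an engineer would, in place of code of your own. Each camera call takes 0.05 s, during which the arm holds its last target.

## Working session

There is one attempt and no reset: what is moved stays moved. The work goes in short steps, Python scripts to look and compute and a shell command to move; the robot and the scene stay as the last step left them, time stands still between calls to the robot, and variables do not carry over. Pictures are saved under pics/ and viewed, and the job is handed in when it is done.

```bash
ls; mkdir -p pics; python3 - <<'E'
from station import arm
import cv2,numpy as np
np.set_printoptions(precision=4,suppress=True)
print(arm.get_state())
for n in("scene","top"):
    p,d=arm.grab_frame(n); c=arm.calibration(n); print(n,c)
    cv2.imwrite(f"pics/{n}0.png",p[:,:,::-1]); np.savez(f"pics/{n}0.npz",p=p,d=d)
E
```

```text
pics
{'clock': 0.0, 'qpos': array([ 0.9492,  0.2593,  1.5361, -0.    ,  1.348 , -0.2028]), 'qvel': array([ 0.0026, -0.0012,  0.    ,  0.    ,  0.0003, -0.0018]), 'joint_torque': array([  0.0006, -44.603 , -29.057 ,   0.    ,   0.0117,  -0.    ]), 'tool_pos': array([0.2233, 0.502 , 0.2305]), 'eef_rot': array([ 0.6914,  0.1464,  0.6919, -0.1476]), 'wrist_force': array([ 0.8708, -0.0309,  0.5651]), 'ft_torque': array([ 0.0238, -0.0094, -0.0087]), 'finger_gap': 1.0017510367810083}
scene {'fovy': 52.64480171102567, 'cx': 320.7902973296857, 'cy': 243.42974865836567, 'extrinsics': array([[-0.3924,  0.9198,  0.0049,  0.2029],
       [ 0.7379,  0.318 , -0.5953, -0.3499],
       [-0.5491, -0.23  , -0.8035,  1.2699],
       [ 0.    ,  0.    ,  0.    ,  1.    ]])}
top {'fovy': 47.21945141145737, 'cx': 319.7367247340874, 'cy': 235.356564554572, 'extrinsics': array([[ 0.002 , -0.9994,  0.0345, -0.0322],
       [-0.9964, -0.0049, -0.0848,  0.5642],
       [ 0.0849, -0.0342, -0.9958,  1.0639],
       [ 0.    ,  0.    ,  0.    ,  1.    ]])}
```

View pics/scene0.png

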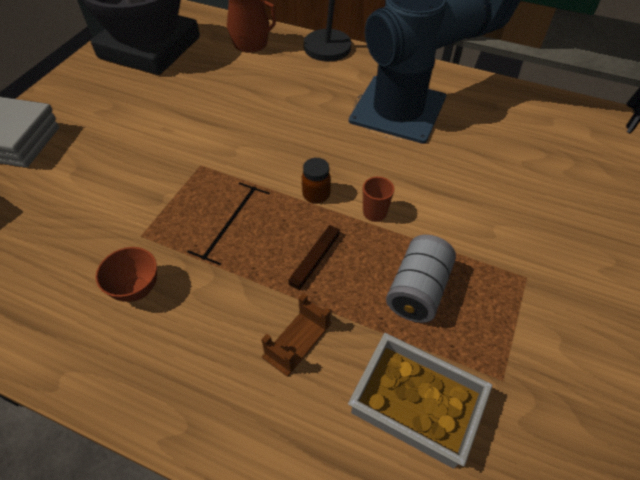

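View pics/top0.png

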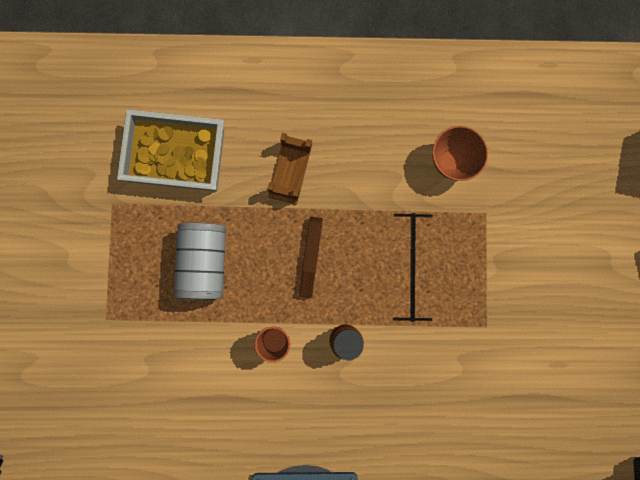

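The scene view shows the barrel at about (422,278), the stick (315,257), the mark line (230,222), the rest (298,335), the tub (422,400), the bowl (128,275), the jar (316,180) and the beaker (377,198). In the top view the barrel is at about (200,261), the stick (311,257), the mark (413,267) and the rest (290,168). The rest's long axis runs roughly along world x there, not y as the text says, so I'll measure it.

```bash
cat > h.py <<'E'
import numpy as np,cv2
np.set_printoptions(precision=4,suppress=True)
from station import arm
def K(n):
    c=arm.calibration(n); f=240/np.tan(np.radians(c["fovy"]/2)); return f,c["cx"],c["cy"],np.array(c["extrinsics"])
def cloud(n,d):
    f,cx,cy,E=K(n); v,u=np.mgrid[:480,:640]
    P=np.stack([(u-cx)/f*d,(v-cy)/f*d,d],-1)
    W=(P-E[:3,3])@E[:3,:3]
    W[d<=0]=np.nan
    return W
def ray(n,u,v,z):
    f,cx,cy,E=K(n); R=E[:3,:3]; o=-R.T@E[:3,3]; r=R.T@np.array([(u-cx)/f,(v-cy)/f,1.]); return o+r*(z-o[2])/r[2]
def rect(xy):
    (c,s,a)=cv2.minAreaRect((np.asarray(xy)*1000).astype(np.float32)); return np.array(c)/1000,np.array(s)/1000,a
E
python3 - <<'E'
from h import *
for n in("scene","top"):
    z=np.load(f"pics/{n}0.npz"); W=cloud(n,z["d"]); p=z["p"].astype(int)
    print(n,"bench z",np.nanmedian(W[...,2]))
    X,Y,Z=W[...,0],W[...,1],W[...,2]
    m=(Z>0.006)&(X>.2)&(X<.8)&(abs(Y)<.5)
    k,l,st,ce=cv2.connectedComponentsWithStats(m.astype(np.uint8))
    for i in range(1,k):
        if st[i,4]<60: continue
        q=W[l==i]; print(i,st[i],"c",np.median(q,0),"zmax",np.percentile(q[:,2],98),"rect",*rect(q[:,:2]))
    # mark: dark, low
    b=p.sum(2); m=(Z<0.006)&(X>.2)&(X<.8)&(b<110)&(Y<0.05)&(Y>-.45)
    k,l,st,ce=cv2.connectedComponentsWithStats(m.astype(np.uint8))
    for i in range(1,k):
        if st[i,4]<100: continue
        q=W[l==i]; print("dark",st[i],np.median(q,0),*rect(q[:,:2]))
E
```

```text
scene bench z 0.00017783865903097678
1 [626  87  14  47 386] c [0.2076 0.4463 0.2887] zmax 0.32210836999356895 rect [0.2083 0.4443] [0.0342 0.017 ] 83.78532409667969
2 [ 301  158   30   45 1129] c [ 0.3756 -0.0739  0.0627] zmax 0.08722683178916056 rect [ 0.3608 -0.0792] [0.0606 0.0603] 81.09683227539062
3 [ 362  176   32   45 1135] c [0.3686 0.0593 0.0563] zmax 0.08099103274227608 rect [0.3577 0.0582] [0.0668 0.0636] 17.34658432006836
5 [ 288  225   52   64 1027] c [ 0.5309 -0.0106  0.0197] zmax 0.023127920794939708 rect [ 0.5228 -0.0118] [0.0279 0.1615] 82.98126220703125
6 [ 386  235   70   88 4089] c [0.538  0.2023 0.0814] zmax 0.09249989885979144 rect [0.5141 0.2009] [0.0916 0.146 ] 88.40043640136719
7 [  95  247   62   55 2475] c [ 0.7134 -0.3233  0.0413] zmax 0.06626927900903941 rect [ 0.7237 -0.3012] [0.1094 0.1082] 46.43391418457031
16 [ 261  293   71   83 2425] c [0.6984 0.0317 0.0101] zmax 0.06241331501510035 rect [0.6991 0.0302] [0.0617 0.1297] 76.31558990478516
17 [  348   333   144   135 11022] c [0.7283 0.2648 0.0331] zmax 0.05604614969424541 rect [0.727  0.2608] [0.1905
[... 620 characters left out ...]
ct [0.6992 0.0305] [0.0607 0.1304] 76.0054702758789
351 [ 298  217   25   82 1066] c [ 0.5217 -0.0113  0.021 ] zmax 0.025100690824594055 rect [ 0.5219 -0.0106] [0.0287 0.1608] 82.41619873046875
390 [ 173  222   53   79 3689] c [0.5102 0.1936 0.0862] zmax 0.09424116974115007 rect [0.5123 0.2007] [0.0913 0.1483] 88.37334442138672
929 [329 324  35  36 961] c [ 0.362  -0.0771  0.0851] zmax 0.08958824858019934 rect [ 0.3591 -0.0793] [0.0595 0.062 ] 42.77771759033203
941 [255 327  35  36 763] c [0.3491 0.0631 0.0497] zmax 0.0828658872075162 rect [0.3576 0.059 ] [0.064  0.0649] 44.04594039916992
dark [394 214  38 108 524] [ 0.4988 -0.2192  0.002 ] [ 0.503  -0.2196] [0.076  0.2168] 89.29126739501953
```

Both views agree within 1–2 mm and the sizes and heights match the text. The rest's x axis is near world x (about -14°), so I'll use the measured value. Next I'll check the uprights and work out the move.

```bash
cat >> h.py <<'E'
from scipy.spatial.transform import Rotation as Ro
def Rot(q): return Ro.from_quat([q[1],q[2],q[3],q[0]])
def down(yaw): # tool x down, tool y at world angle yaw
    y=np.array([np.cos(yaw),np.sin(yaw),0]); x=np.array([0,0,-1.]); return Ro.from_matrix(np.column_stack([x,y,np.cross(x,y)]))
def go(pos,yaw):
    s=arm.get_state(); R=Rot(s["eef_rot"]); 
    c=[down(yaw),down(yaw+np.pi)]
    t=min([(R.inv()*r).as_rotvec() for r in c],key=np.linalg.norm)
    d=R.inv().apply(np.array(pos)-s["tool_pos"])
    print("xyz",d/.5,"turn",t/(np.pi/2),"dist",np.linalg.norm(d),"deg",np.degrees(np.linalg.norm(t)))
E
python3 - <<'E'
from h import *
s=arm.get_state();print(Rot(s["eef_rot"]).as_matrix())
for n in("scene","top"):
    z=np.load(f"pics/{n}0.npz"); W=cloud(n,z["d"])
    m=(W[...,2]>.045)&(abs(W[...,0]-.699)<.09)&(abs(W[...,1]-.03)<.06); q=W[m]
    far=q[q[:,0]>.699];near=q[q[:,0]<.699]; print(n,far.mean(0),near.mean(0),rect(q[:,:2]))
go([.522,-.011,.15],np.radians(82.7))
E
```

```text
[[-0.001   0.4066  0.9136]
 [-0.0014  0.9136 -0.4066]
 [-1.     -0.0016 -0.0003]]
scene [0.748  0.0182 0.0534] [0.6511 0.0421 0.0529] (array([0.698 , 0.0304]), array([0.0616, 0.1167]), 76.31558990478516)
top [0.747  0.0195 0.0536] [0.6499 0.0429 0.0534] (array([0.6992, 0.0306]), array([0.0603, 0.1147]), 76.18877410888672)
xyz [ 0.162  -0.6943  0.963 ] turn [-0.1855 -0.0003  0.001 ] dist 0.5991054148268748 deg 16.69329509338827
```

```bash
python3 -m inch '[{"xyz":[0.162,-0.694,0.963],"turn":[-0.1855,0,0.001]},{"xyz":[0.162,-0.694,0.963],"turn":[-0.1855,0,0.001]},{"xyz":[0.162,-0.694,0.963],"turn":[-0.1855,0,0.001]},{"xyz":[0.162,-0.694,0.963],"turn":[-0.1855,0,0.001]},{"xyz":[0.162,-0.694,0.963],"turn":[-0.1855,0,0.001]},{"xyz":[0.162,-0.694,0.963],"turn":[-0.1855,0,0.001]},{"xyz":[0.162,-0.694,0.963],"turn":[-0.1855,0,0.001]},{"xyz":[0.162,-0.694,0.963],"turn":[-0.1855,0,0.001]},{"xyz":[0.162,-0.694,0.963],"turn":[-0.1855,0,0.001]},{"xyz":[0.162,-0.694,0.963],"turn":[-0.1855,0,0.001]},{"xyz":[0.162,-0.694,0.963],"turn":[-0.1855,0,0.001]},{"xyz":[0.162,-0.694,0.963],"turn":[-0.1855,0,0.001]},{"xyz":[0.162,-0.694,0.963],"turn":[-0.1855,0,0.001]},{"xyz":[0.162,-0.694,0.963],"turn":[-0.1855,0,0.001]}]' 1 40
python3 - <<'E'
from h import *
go([.5223,-.0112,.004],np.radians(82.7))
E
```

```text
clock: 1.85
tool_pos: [0.5217, -0.0097, 0.1503]
eef_rot: [0.706, 0.044, 0.706, -0.044]
wrist_force: [-0.4, -0.0, 0.3]
finger_gap: 1.001
xyz [ 0.2926 -0.0028  0.0016] turn [ 0.0011 -0.0002 -0.0001] dist 0.14628609001225634 deg 0.09835163656558518
```

Now I'll descend, close and lift.

```bash
python3 -m inch '[{"xyz":[0.12,-0.003,0.0015],"turn":[0,0,0]},{"xyz":[0.2,-0.003,0.0015],"turn":[0,0,0]},{"xyz":[0.25,-0.003,0.0015],"turn":[0,0,0]},{"xyz":[0.275,-0.003,0.0015],"turn":[0,0,0]},{"xyz":[0.292,-0.003,0.0015],"turn":[0,0,0]},{"xyz":[0.292,-0.003,0.0015],"turn":[0,0,0]},{"xyz":[0.292,-0.003,0.0015],"turn":[0,0,0]}]' 1 40
python3 -m inch '[{"xyz":[0,0,0],"turn":[0,0,0]},{"xyz":[0,0,0],"turn":[0,0,0]},{"xyz":[0,0,0],"turn":[0,0,0]},{"xyz":[0,0,0],"turn":[0,0,0]},{"xyz":[0,0,0],"turn":[0,0,0]},{"xyz":[0,0,0],"turn":[0,0,0]},{"xyz":[0,0,0],"turn":[0,0,0]},{"xyz":[0,0,0],"turn":[0,0,0]}]' 0 40
```

```text
clock: 2.72
tool_pos: [0.523, -0.0114, 0.0052]
eef_rot: [0.706, 0.044, 0.705, -0.044]
wrist_force: [-0.2, 0.3, -0.1]
finger_gap: 0.995
clock: 3.72
tool_pos: [0.5233, -0.0115, 0.0055]
eef_rot: [0.706, 0.044, 0.705, -0.044]
wrist_force: [-0.5, 0.2, 5.5]
finger_gap: 0.292
```

```bash
python3 - <<'E'
from h import *
p,d=arm.grab_frame("scene"); cv2.imwrite("pics/s1.png",p[:,:,::-1])
go([.6990,.0305,.155],np.radians(76.1))
E
```

```text
xyz [-0.2982  0.1274  0.3388] turn [0.0744 0.0014 0.    ] dist 0.23448968962885908 deg 6.700321555279446
```

View pics/s1.png

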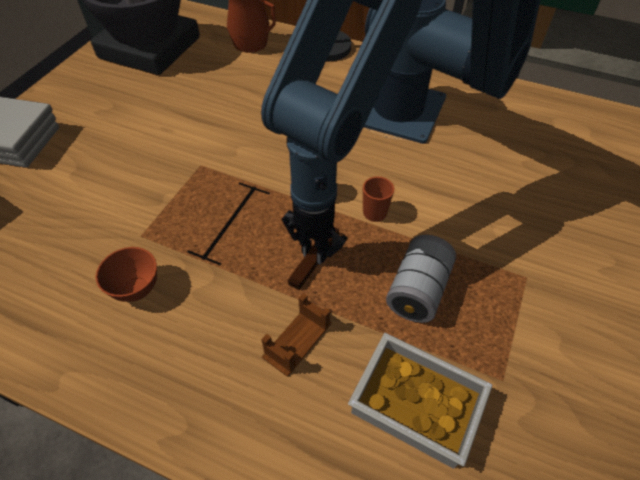

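The stick is gripped at about (318,258): opening 0.29 ≈ 25 mm, which fits its 26 mm width. I'll lift it and carry it above the rest.

```bash
python3 -m inch '[{"xyz":[-0.08,0,0],"turn":[0,0,0]},{"xyz":[-0.18,0,0],"turn":[0,0,0]},{"xyz":[-0.27,0,0.02],"turn":[0,0,0]},{"xyz":[-0.298,0.03,0.08],"turn":[0.02,0.0014,0]},{"xyz":[-0.298,0.07,0.18],"turn":[0.05,0.0014,0]},{"xyz":[-0.298,0.11,0.28],"turn":[0.074,0.0014,0]},{"xyz":[-0.298,0.1274,0.339],"turn":[0.074,0.0014,0]},{"xyz":[-0.298,0.1274,0.339],"turn":[0.074,0.0014,0]},{"xyz":[-0.298,0.1274,0.339],"turn":[0.074,0.0014,0]},{"xyz":[-0.298,0.1274,0.339],"turn":[0.074,0.0014,0]}]'
python3 - <<'E'
from h import *
W={}
for n in("scene","top"):
    p,d=arm.grab_frame(n); cv2.imwrite(f"pics/{n}2.png",p[:,:,::-1]); w=cloud(n,d)
    m=(w[...,2]>.13)&(w[...,2]<.185)&(abs(w[...,0]-.699)<.1)&(abs(w[...,1]-.03)<.06); q=w[m]
    print(n,m.sum(),np.median(q,0),np.percentile(q[:,2],[5,50,95]))
    R=Ro.from_euler('z',np.radians(13.9)).apply(q-[.699,.0305,0])
    for a in (-1,1):
        e=R[(a*R[:,0]>.03)&(a*R[:,0]<.09)]; 
        if len(e)>10: print(a,e.mean(0),np.percentile(e[:,0],[1,99]),np.percentile(e[:,1],[2,98]),np.percentile(e[:,2],[2,98]))
print(arm.get_state()["finger_gap"],arm.get_state()["wrist_force"])
go([.6990,.0305,.06],np.radians(76.1))
E
```

```text
clock: 5.03
tool_pos: [0.698, 0.0303, 0.1547]
eef_rot: [0.702, 0.085, 0.702, -0.085]
wrist_force: [0.0, -0.3, -0.3]
finger_gap: 0.29
scene 1453 [0.7262 0.0241 0.1687] [0.1553 0.1687 0.1751]
-1 [-0.0673  0.0033  0.1673] [-0.0806 -0.0311] [-0.0127  0.0112] [0.1533 0.1712]
1 [0.0562 0.0007 0.1662] [0.0306 0.0786] [-0.0143  0.0114] [0.1519 0.1708]
top 678 [0.6544 0.0386 0.1703] [0.1631 0.1703 0.1735]
-1 [-0.0564 -0.0024  0.1696] [-0.081  -0.0305] [-0.0148  0.0104] [0.1569 0.1737]
0.28946658336533854 [ 0.1789  0.0669 -0.9741]
xyz [0.1905 0.0007 0.001 ] turn [ 0.0003 -0.      0.    ] dist 0.09523444770001518 deg 0.023345511598533177
```

View pics/scene2.png

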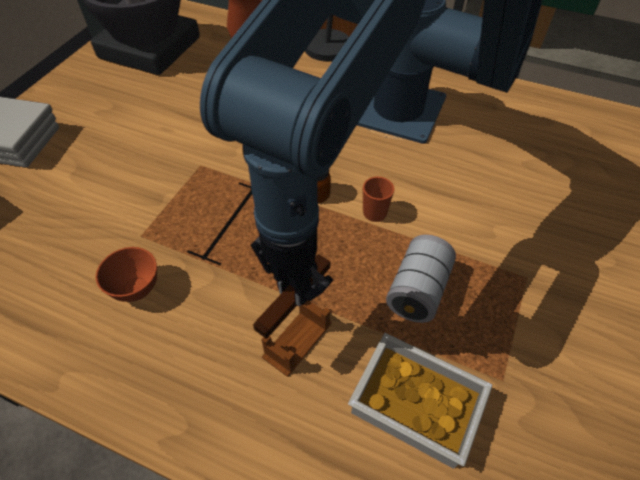

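View pics/top2.png

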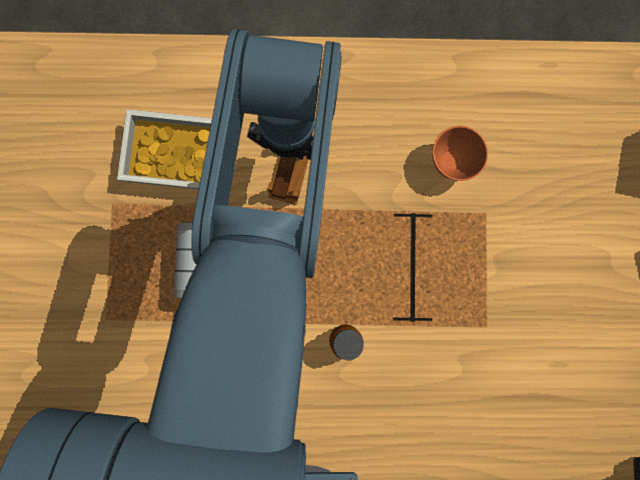

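The stick is level and centred over the rest: its ends are at -81 and +79 mm, it is within 2 mm across, and its top is at about 170 mm. I'll lower it until the centre is about 57 mm up, then let go.

```bash
python3 -m inch '[{"xyz":[0.06,0.001,0.001],"turn":[0,0,0]},{"xyz":[0.11,0.001,0.001],"turn":[0,0,0]},{"xyz":[0.15,0.001,0.001],"turn":[0,0,0]},{"xyz":[0.18,0.001,0.001],"turn":[0,0,0]},{"xyz":[0.195,0.001,0.001],"turn":[0,0,0]},{"xyz":[0.205,0.001,0.001],"turn":[0,0,0]},{"xyz":[0.205,0.001,0.001],"turn":[0,0,0]},{"xyz":[0.205,0.001,0.001],"turn":[0,0,0]}]'
```

```text
clock: 6.12
tool_pos: [0.6995, 0.0306, 0.0535]
eef_rot: [0.702, 0.085, 0.701, -0.085]
wrist_force: [-0.2, -1.5, -1.8]
finger_gap: 0.29
```

```bash
python3 -m inch '[{"xyz":[0.004,0,0],"turn":[0,0,0]},{"xyz":[0.004,0,0],"turn":[0,0,0]}]'
python3 -m inch '[{"xyz":[0,0,0],"turn":[0,0,0]},{"xyz":[0,0,0],"turn":[0,0,0]},{"xyz":[0,0,0],"turn":[0,0,0]},{"xyz":[0,0,0],"turn":[0,0,0]},{"xyz":[0,0,0],"turn":[0,0,0]},{"xyz":[0,0,0],"turn":[0,0,0]}]' 1
python3 -m inch '[{"xyz":[-0.05,0,0],"turn":[0,0,0]},{"xyz":[-0.1,0,0],"turn":[0,0,0]},{"xyz":[-0.2,0,0],"turn":[0,0,0]},{"xyz":[-0.3,0,0],"turn":[0,0,0]},{"xyz":[-0.3,0,0],"turn":[0,0,0]}]' 1
python3 - <<'E'
from h import *
for n in("scene","top"):
    p,d=arm.grab_frame(n); cv2.imwrite(f"pics/{n}3.png",p[:,:,::-1]); w=cloud(n,d)
    m=(w[...,2]>.0625)&(w[...,2]<.08)&(abs(w[...,0]-.699)<.1)&(abs(w[...,1]-.03)<.06); q=w[m]
    R=Ro.from_euler('z',np.radians(13.9)).apply(q-[.699,.0305,0])
    print(n,m.sum(),rect(R[:,:2]),R[:,2].mean())
    # barrel
    m=(w[...,2]>.03)&(w[...,2]<.1)&(abs(w[...,0]-.513)<.09)&(abs(w[...,1]-.2)<.06); q=w[m]
    print("barrel",m.sum(),rect(q[:,:2]))
E
```

```text
clock: 6.38
tool_pos: [0.6996, 0.0306, 0.0517]
eef_rot: [0.702, 0.085, 0.701, -0.085]
wrist_force: [-1.2, 0.6, -0.1]
finger_gap: 0.287
clock: 7.12
tool_pos: [0.6996, 0.0306, 0.0516]
eef_rot: [0.702, 0.085, 0.701, -0.085]
wrist_force: [-0.4, 0.7, -0.0]
finger_gap: 0.999
clock: 7.75
tool_pos: [0.7022, 0.0304, 0.2078]
eef_rot: [0.706, 0.085, 0.698, -0.085]
wrist_force: [-0.3, 0.2, -0.4]
finger_gap: 0.997
scene 1318 (array([0.    , 0.0005]), array([0.1598, 0.0585]), 0.5797062516212463) 0.06571950519294142
barrel 3872 (array([0.5139, 0.2007]), array([0.0917, 0.1465]), 88.03646087646484)
top 836 (array([-0.0232,  0.0043]), array([0.1166, 0.0583]), 10.24112606048584) 0.06703657852110863
barrel 623 (array([0.5126, 0.2291]), array([0.0348, 0.1385]), 87.73636627197266)
```

View pics/scene3.png

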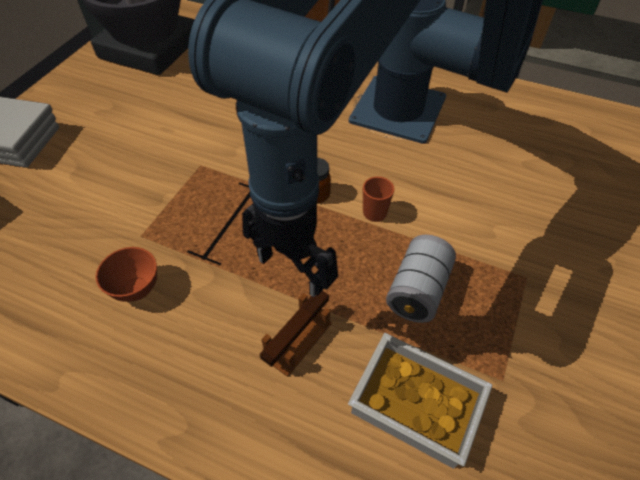

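The stick lies in both notches, with its length centred to within a millimetre. In the picture it is at about (296,328), and the fingers are clear above. The barrel has not moved. Next I'll go behind the barrel on its +y side with the jaws parallel to its axis.

```bash
python3 - <<'E'
from h import *
print(arm.get_state()["qpos"])
go([.512,.300,.2],np.radians(-1.6))
E
```

```text
[-0.1151  0.5469  1.1708 -0.0001  1.4214 -1.4437]
xyz [ 0.003   0.4331 -0.4931] turn [ 0.8636  0.0012 -0.0012] dist 0.32814622352564293 deg 77.7269559747447
```

```bash
python3 -m inch '[{"xyz":[0.003,0.433,-0.493],"turn":[0.863,0.001,-0.001]},{"xyz":[0.003,0.433,-0.493],"turn":[0.863,0.001,-0.001]},{"xyz":[0.003,0.433,-0.493],"turn":[0.863,0.001,-0.001]},{"xyz":[0.003,0.433,-0.493],"turn":[0.863,0.001,-0.001]},{"xyz":[0.003,0.433,-0.493],"turn":[0.863,0.001,-0.001]},{"xyz":[0.003,0.433,-0.493],"turn":[0.863,0.001,-0.001]},{"xyz":[0.003,0.433,-0.493],"turn":[0.863,0.001,-0.001]},{"xyz":[0.003,0.433,-0.493],"turn":[0.863,0.001,-0.001]},{"xyz":[0.003,0.433,-0.493],"turn":[0.863,0.001,-0.001]},{"xyz":[0.003,0.433,-0.493],"turn":[0.863,0.001,-0.001]},{"xyz":[0.003,0.433,-0.493],"turn":[0.863,0.001,-0.001]},{"xyz":[0.003,0.433,-0.493],"turn":[0.863,0.001,-0.001]}]' 0.6
python3 - <<'E'
from h import *
W={}
for n in("scene","top"):
    p,d=arm.grab_frame(n); cv2.imwrite(f"pics/{n}4.png",p[:,:,::-1]); w=cloud(n,d)
    m=(w[...,2]>.0625)&(w[...,2]<.08)&(abs(w[...,0]-.699)<.1)&(abs(w[...,1]-.03)<.06); q=w[m]
    R=Ro.from_euler('z',np.radians(13.9)).apply(q-[.699,.0305,0])
    s=R[abs(R[:,1])<.017]; 
    print(n,m.sum(),rect(s[:,:2]),R[:,2].mean(),"mid y",np.median(R[abs(R[:,0])<.04,1]))
    m=(w[...,2]>.03)&(w[...,2]<.1)&(abs(w[...,0]-.513)<.09)&(abs(w[...,1]-.2)<.06); q=w[m]
    print("barrel",m.sum(),rect(q[:,:2]))
go([.512,.300,.028],np.radians(-1.6))
E
```

```text
clock: 9.35
tool_pos: [0.5121, 0.2998, 0.1999]
eef_rot: [0.493, 0.507, 0.493, -0.507]
wrist_force: [0.3, -0.7, -0.1]
finger_gap: 0.603
scene 1360 (array([-0.0004, -0.0012]), array([0.027 , 0.1605]), 89.50332641601562) 0.06566936252800097 mid y -0.0009556472276449964
barrel 3881 (array([0.5136, 0.2007]), array([0.0918, 0.1473]), 88.08494567871094)
top 1201 (array([-0.0001, -0.0015]), array([0.0266, 0.1598]), 89.75530242919922) 0.06683574376248362 mid y -0.001790353639101924
barrel 3681 (array([0.5125, 0.2008]), array([0.0923, 0.1485]), 88.63353729248047)
xyz [ 0.3441 -0.0004 -0.0002] turn [ 0.0006  0.     -0.0003] dist 0.17204611324447452 deg 0.06341361167615794
```

View pics/top4.png

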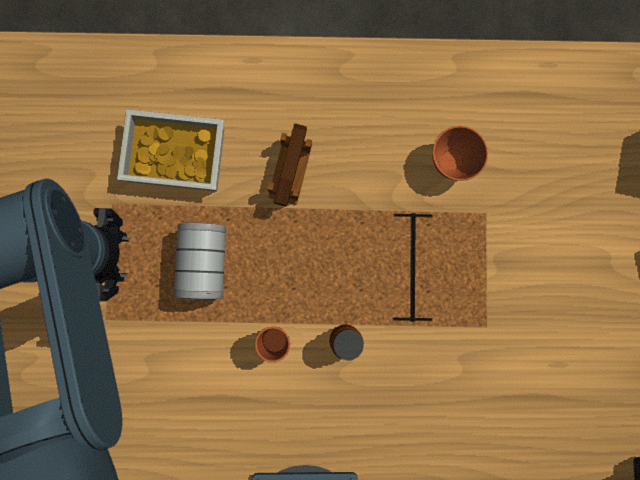

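```bash
python3 -m inch '[{"xyz":[0.1,0,0],"turn":[0,0,0]},{"xyz":[0.2,0,0],"turn":[0,0,0]},{"xyz":[0.28,0,0],"turn":[0,0,0]},{"xyz":[0.325,0,0],"turn":[0,0,0]},{"xyz":[0.344,0,0],"turn":[0,0,0]},{"xyz":[0.344,0,0],"turn":[0,0,0]}]' 0.6
python3 - <<'E'
from h import *
for n in("scene","top"):
    p,d=arm.grab_frame(n); cv2.imwrite(f"pics/{n}5.png",p[:,:,::-1])
a=np.radians(-1.6)
P=np.array([.512,.300]);u=np.array([np.sin(a),-np.cos(a)])
for L in (.03,.1,.2): print(L); go([*(P+u*L),.027],a)
E
```

```text
clock: 10.2
tool_pos: [0.5122, 0.2999, 0.028]
eef_rot: [-0.493, -0.507, -0.493, 0.507]
wrist_force: [-0.4, 0.8, -0.2]
finger_gap: 0.6
0.03
xyz [ 0.0044 -0.0022  0.0605] turn [ 0.0007 -0.0005 -0.0015] dist 0.030347111706174438 deg 0.15717450308255254
0.1
xyz [ 0.0043 -0.0023  0.2005] turn [ 0.0007 -0.0005 -0.0015] dist 0.10027660201591665 deg 0.15717450308255254
0.2
xyz [ 0.0042 -0.0025  0.4005] turn [ 0.0007 -0.0005 -0.0015] dist 0.20026135623676694 deg 0.15717450308255254
```

View pics/scene5.png

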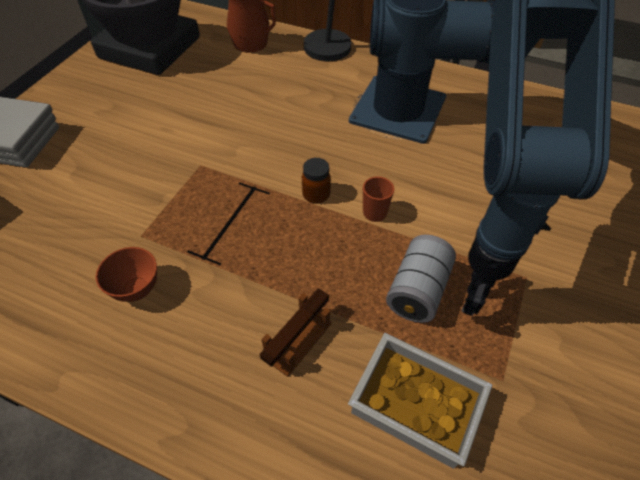

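Tips are at about (475,305), behind the barrel with a clear gap. I'll approach slowly and start rolling.

```bash
python3 -m inch '[{"xyz":[0.002,0,0.025],"turn":[0,0,0]},{"xyz":[0.002,0,0.05],"turn":[0,0,0]},{"xyz":[0.002,0,0.062],"turn":[0,0,0]},{"xyz":[0.002,0,0.07],"turn":[0,0,0]},{"xyz":[0.002,0,0.078],"turn":[0,0,0]},{"xyz":[0.002,0,0.086],"turn":[0,0,0]},{"xyz":[0.002,0,0.094],"turn":[0,0,0]},{"xyz":[0.002,0,0.102],"turn":[0,0,0]},{"xyz":[0.002,0,0.11],"turn":[0,0,0]},{"xyz":[0.002,0,0.12],"turn":[0,0,0]},{"xyz":[0.002,0,0.13],"turn":[0,0,0]},{"xyz":[0.002,0,0.14],"turn":[0,0,0]},{"xyz":[0.002,0,0.15],"turn":[0,0,0]},{"xyz":[0.002,0,0.16],"turn":[0,0,0]},{"xyz":[0.002,0,0.17],"turn":[0,0,0]},{"xyz":[0.002,0,0.18],"turn":[0,0,0]}]'
cat > look.py <<'E'
from h import *
import sys
t=sys.argv[1]; y0=float(sys.argv[2])
for n in("scene","top"):
    s=arm.get_state(); p,d=arm.grab_frame(n); cv2.imwrite(f"pics/{n}{t}.png",p[:,:,::-1]); w=cloud(n,d)
    m=(w[...,2]>.03)&(w[...,2]<.097)&(abs(w[...,0]-.51)<.1)&(abs(w[...,1]-y0)<.09)
    b=p.astype(int); m&=(b.sum(2)>150)&(b.max(2)-b.min(2)<40)&(w[...,1]<s["tool_pos"][1]-.015)
    q=w[m]
    # robust fit of cylinder: axis yaw a, centre offset c, in y,z with r=.046,z=.046
    from scipy.optimize import least_squares
    f=lambda x:np.hypot((q[:,1]-x[0])-np.tan(x[1])*(q[:,0]-.51),q[:,2]-x[2])-.046
    top=q[:,2]>.05
    r=least_squares(f,[y0,0,.046],loss='soft_l1',f_scale=.002)
    print(n,s["clock"],"tcp",s["tool_pos"],"F",s["wrist_force"],"barrel n",m.sum(),"y@.51",r.x[0],"yaw",np.degrees(r.x[1]),"z",r.x[2],"x range",np.percentile(q[:,0],[1,99]),"zmax",np.percentile(q[:,2],99))
E
python3 look.py 6 .15
```

```text
clock: 12.3
tool_pos: [0.5107, 0.2099, 0.0282]
eef_rot: [0.494, 0.507, 0.493, -0.506]
wrist_force: [0.4, 0.3, -0.0]
finger_gap: 0.597
scene 12.3 tcp [0.5107 0.2099 0.0282] F [ 0.413   0.2551 -0.0101] barrel n 2744 y@.51 0.15094454756722583 yaw -1.7236275970694452 z 0.04500857633764781 x range [0.4439 0.5806] zmax 0.09297958298639372
top 12.35 tcp [0.5106 0.2094 0.0281] F [ 0.2253 -0.2623 -0.3213] barrel n 3536 y@.51 0.1496068897803697 yaw -1.8566260237049312 z 0.046069480147962937 x range [0.4408 0.5784] zmax 0.0950518261257386
```

```bash
python3 - <<'E'
import cv2,numpy as np
a=cv2.imread("pics/scene6.png")[60:460,120:600];b=cv2.imread("pics/top6.png")[80:400,80:520]
cv2.imwrite("pics/c6a.png",a);cv2.imwrite("pics/c6b.png",b)
E
```

```text
(no output)
```

View pics/scene6.png

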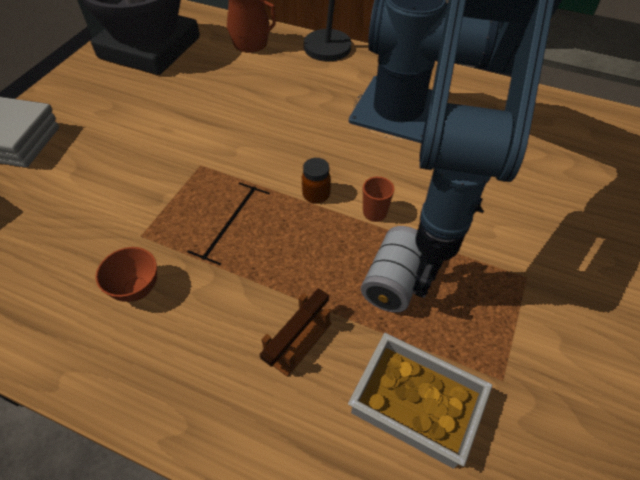

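View pics/top6.png

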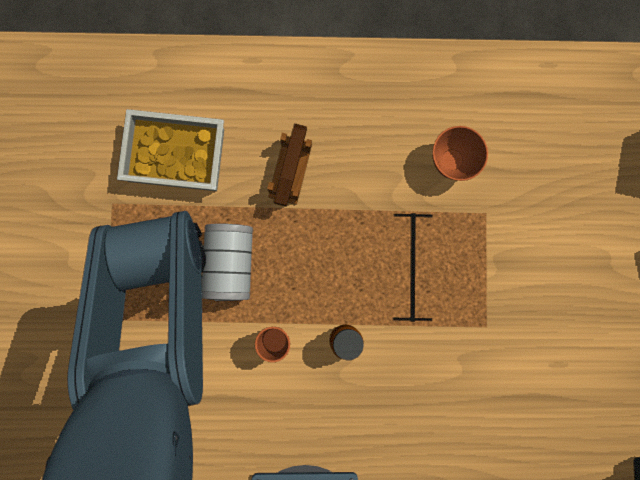

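The barrel is rolling straight: y ≈ 0.150, yaw -1.8°, height unchanged. In the top view it is at about (227,262). I'll carry on at about 64 mm/s.

```bash
python3 -m inch '[{"xyz":[0,0,0.012],"turn":[0,0,0]},{"xyz":[0,0,0.028],"turn":[0,0,0]},{"xyz":[0,0,0.044],"turn":[0,0,0]},{"xyz":[0,0,0.06],"turn":[0,0,0]},{"xyz":[0,0,0.076],"turn":[0,0,0]},{"xyz":[0,0,0.092],"turn":[0,0,0]},{"xyz":[0,0,0.108],"turn":[0,0,0]},{"xyz":[0,0,0.124],"turn":[0,0,0]},{"xyz":[0,0,0.14],"turn":[0,0,0]},{"xyz":[0,0,0.156],"turn":[0,0,0]},{"xyz":[0,0,0.172],"turn":[0,0,0]},{"xyz":[0,0,0.188],"turn":[0,0,0]},{"xyz":[0,0,0.204],"turn":[0,0,0]},{"xyz":[0,0,0.22],"turn":[0,0,0]},{"xyz":[0,0,0.236],"turn":[0,0,0]},{"xyz":[0,0,0.25],"turn":[0,0,0]},{"xyz":[0,0,0.262],"turn":[0,0,0]},{"xyz":[0,0,0.272],"turn":[0,0,0]},{"xyz":[0,0,0.28],"turn":[0,0,0]}]'
python3 look.py 7 .015
```

```text
clock: 14.78
tool_pos: [0.5068, 0.0695, 0.0281]
eef_rot: [0.494, 0.508, 0.493, -0.506]
wrist_force: [-0.5, -0.0, -0.7]
finger_gap: 0.603
scene 14.775 tcp [0.5068 0.0695 0.0281] F [-0.532  -0.0347 -0.7468] barrel n 2069 y@.51 0.009150415958279262 yaw -1.2971403015329943 z 0.04508958133523054 x range [0.4417 0.577 ] zmax 0.09337542535864687
top 14.825 tcp [0.5069 0.0691 0.0281] F [-0.6767 -0.5843 -0.1097] barrel n 1764 y@.51 0.008622953802400064 yaw -1.5072896810171705 z 0.04637191854029399 x range [0.437  0.5743] zmax 0.09510044513914047
```

View pics/scene7.png

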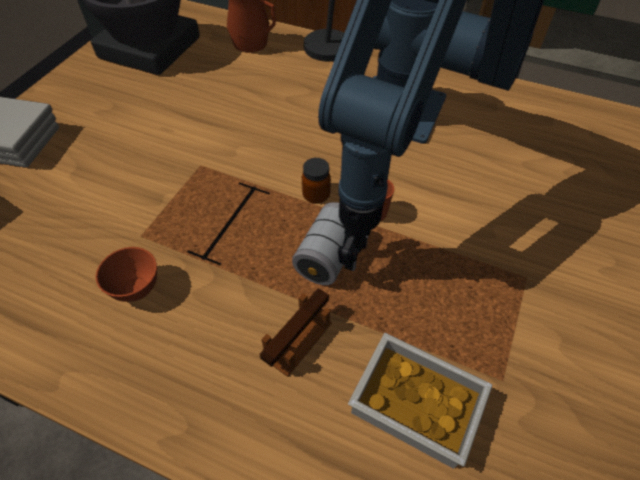

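The barrel is on course at y ≈ 0.009, yaw about -1.4°. In the scene view it is at (322,248). I'll push another 150 mm.

```bash
python3 -m inch '[{"xyz":[0,0,0.012],"turn":[0,0,0]},{"xyz":[0,0,0.028],"turn":[0,0,0]},{"xyz":[0,0,0.044],"turn":[0,0,0]},{"xyz":[0,0,0.06],"turn":[0,0,0]},{"xyz":[0,0,0.076],"turn":[0,0,0]},{"xyz":[0,0,0.092],"turn":[0,0,0]},{"xyz":[0,0,0.108],"turn":[0,0,0]},{"xyz":[0,0,0.124],"turn":[0,0,0]},{"xyz":[0,0,0.14],"turn":[0,0,0]},{"xyz":[0,0,0.156],"turn":[0,0,0]},{"xyz":[0,0,0.172],"turn":[0,0,0]},{"xyz":[0,0,0.188],"turn":[0,0,0]},{"xyz":[0,0,0.204],"turn":[0,0,0]},{"xyz":[0,0,0.22],"turn":[0,0,0]},{"xyz":[0,0,0.236],"turn":[0,0,0]},{"xyz":[0,0,0.252],"turn":[0,0,0]},{"xyz":[0,0,0.268],"turn":[0,0,0]},{"xyz":[0,0,0.282],"turn":[0,0,0]},{"xyz":[0,0,0.292],"turn":[0,0,0]},{"xyz":[0,0,0.3],"turn":[0,0,0]}]'
python3 look.py 8 -.14
python3 - <<'E'
from h import *
z=np.load("pics/top0.npz");w=cloud("top",z["d"]);b=z["p"].astype(int).sum(2)
m=(w[...,2]<.006)&(w[...,0]>.42)&(w[...,0]<.585)&(b<110)&(w[...,1]<-.18)&(w[...,1]>-.26);q=w[m]
v,u=np.nonzero(m);g=np.array([ray("top",a,c,0) for a,c in zip(u,v)]);print("top line",np.polyfit(g[:,0]-.5025,g[:,1],1))
z=np.load("pics/scene0.npz");w=cloud("scene",z["d"]);b=z["p"].astype(int).sum(2)
m=(w[...,2]<.006)&(w[...,0]>.42)&(w[...,0]<.585)&(b<110)&(w[...,1]<-.18)&(w[...,1]>-.26)
v,u=np.nonzero(m);g=np.array([ray("scene",a,c,0) for a,c in zip(u,v)]);print("scene line",np.polyfit(g[:,0]-.5025,g[:,1],1))
E
```

```text
clock: 17.38
tool_pos: [0.5026, -0.0809, 0.028]
eef_rot: [0.493, 0.508, 0.493, -0.506]
wrist_force: [0.1, -0.3, -0.4]
finger_gap: 0.601
scene 17.375 tcp [ 0.5026 -0.0809  0.028 ] F [ 0.1404 -0.2594 -0.3697] barrel n 1527 y@.51 -0.14325666358632752 yaw -1.4611702732723704 z 0.04516455193605996 x range [0.4491 0.5731] zmax 0.09324915002317219
top 17.425 tcp [ 0.5027 -0.0812  0.028 ] F [ 0.151  -0.3889 -0.5143] barrel n 369 y@.51 -0.14447524404843856 yaw -1.5365334482943116 z 0.04633320291395235 x range [0.4293 0.5714] zmax 0.09475309216180322
top line [-0.0162 -0.2197]
scene line [-0.0181 -0.2191]
```

View pics/scene8.png

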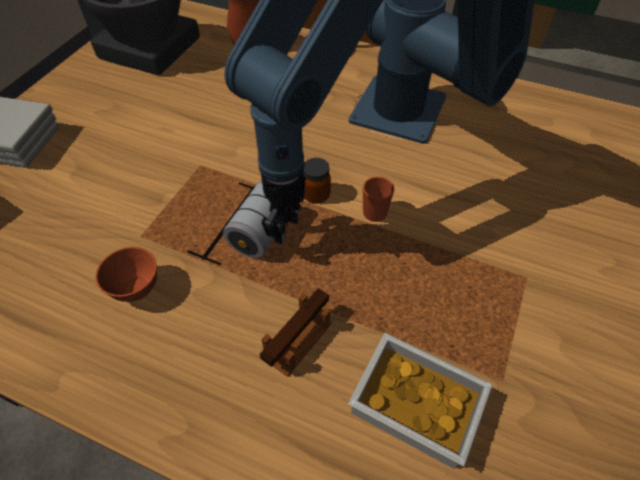

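```bash
python3 -m inch '[{"xyz":[0,0,0.01],"turn":[0,0,0]},{"xyz":[0,0,0.02],"turn":[0,0,0]},{"xyz":[0,0,0.03],"turn":[0,0,0]},{"xyz":[0,0,0.04],"turn":[0,0,0]},{"xyz":[0,0,0.05],"turn":[0,0,0]},{"xyz":[0,0,0.06],"turn":[0,0,0]},{"xyz":[0,0,0.07],"turn":[0,0,0]},{"xyz":[0,0,0.08],"turn":[0,0,0]},{"xyz":[0,0,0.09],"turn":[0,0,0]},{"xyz":[0,0,0.098],"turn":[0,0,0]},{"xyz":[0,0,0.105],"turn":[0,0,0]},{"xyz":[0,0,0.11],"turn":[0,0,0]},{"xyz":[0,0,0.115],"turn":[0,0,0]},{"xyz":[0,0,0.12],"turn":[0,0,0]},{"xyz":[0,0,0.124],"turn":[0,0,0]},{"xyz":[0,0,0.128],"turn":[0,0,0]},{"xyz":[0,0,0.128],"turn":[0,0,0]},{"xyz":[0,0,0.128],"turn":[0,0,0]}]'
python3 look.py 9 -.21;python3 look.py 9b -.21
```

```text
clock: 19.73
tool_pos: [0.5009, -0.1448, 0.028]
eef_rot: [0.493, 0.508, 0.492, -0.506]
wrist_force: [-0.0, -0.2, 0.1]
finger_gap: 0.601
scene 19.725 tcp [ 0.5009 -0.1448  0.028 ] F [-0.0266 -0.2033  0.1176] barrel n 1278 y@.51 -0.2062145499797402 yaw -1.5111266202672706 z 0.04520578180077773 x range [0.4616 0.5715] zmax 0.09363943900650025
top 19.775 tcp [ 0.5009 -0.1448  0.028 ] F [-0.2951  0.567  -1.5499] barrel n 383 y@.51 -0.20594084854227399 yaw -0.6899365039810278 z 0.04703267816834521 x range [0.4278 0.5675] zmax 0.09595656562430126
scene 19.825 tcp [ 0.5009 -0.1448  0.028 ] F [ 0.0899 -1.2417 -0.38  ] barrel n 1280 y@.51 -0.2061577560403615 yaw -1.673365249956715 z 0.04526532832207947 x range [0.46   0.5717] zmax 0.0936017795083698
top 19.875 tcp [ 0.5009 -0.1448  0.028 ] F [ 0.4176 -0.5002 -0.318 ] barrel n 383 y@.51 -0.20538901216872402 yaw -1.0821087705277936 z 0.04626678237538351 x range [0.4272 0.5676] zmax 0.09525224511563478
```

View pics/scene9b.png

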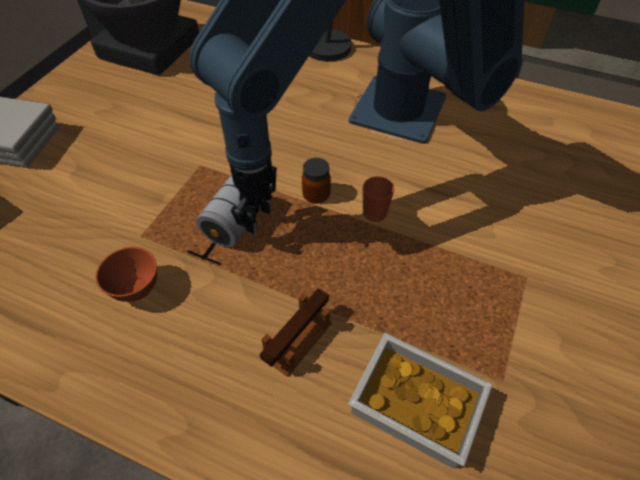

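The barrel rests at y ≈ -0.206, 13–14 mm short of the line. I'll nudge it the rest slowly.

```bash
python3 -m inch '[{"xyz":[0,0,0.003],"turn":[0,0,0]},{"xyz":[0,0,0.006],"turn":[0,0,0]},{"xyz":[0,0,0.01],"turn":[0,0,0]},{"xyz":[0,0,0.014],"turn":[0,0,0]},{"xyz":[0,0,0.018],"turn":[0,0,0]},{"xyz":[0,0,0.022],"turn":[0,0,0]},{"xyz":[0,0,0.025],"turn":[0,0,0]},{"xyz":[0,0,0.027],"turn":[0,0,0]},{"xyz":[0,0,0.027],"turn":[0,0,0]},{"xyz":[0,0,0.027],"turn":[0,0,0]}]'
python3 look.py 10 -.22
python3 -m inch '[{"xyz":[0,0,-0.02],"turn":[0,0,0]},{"xyz":[0,0,-0.06],"turn":[0,0,0]},{"xyz":[0,0,-0.12],"turn":[0,0,0]},{"xyz":[-0.06,0,-0.18],"turn":[0,0,0]},{"xyz":[-0.16,0,-0.26],"turn":[0,0,0]},{"xyz":[-0.26,0,-0.38],"turn":[0,0,0]},{"xyz":[-0.34,0,-0.5],"turn":[0,0,0]},{"xyz":[-0.36,0,-0.6],"turn":[0,0,0]},{"xyz":[-0.36,0,-0.7],"turn":[0,0,0]},{"xyz":[-0.36,0,-0.8],"turn":[0,0,0]},{"xyz":[-0.36,0,-0.85],"turn":[0,0,0]},{"xyz":[-0.36,0,-0.85],"turn":[0,0,0]}]'
python3 - <<'E'
s=open('look.py').read().replace('&(w[...,1]<s["tool_pos"][1]-.015)','')
open('look2.py','w').write(s)
E
python3 look2.py 11 -.22
```

```text
clock: 21.18
tool_pos: [0.5005, -0.1583, 0.0279]
eef_rot: [0.493, 0.508, 0.492, -0.506]
wrist_force: [-0.1, -0.0, 0.7]
finger_gap: 0.601
scene 21.175 tcp [ 0.5005 -0.1583  0.0279] F [-0.1471 -0.017   0.6996] barrel n 1206 y@.51 -0.2180622849573096 yaw -1.581279721870336 z 0.04528842230161531 x range [0.4659 0.5715] zmax 0.09366781701890903
top 21.225 tcp [ 0.5005 -0.1582  0.028 ] F [0.3556 0.1211 0.0203] barrel n 407 y@.51 -0.21554304217059864 yaw 0.28193914002881526 z 0.04646659122197904 x range [0.4268 0.4576] zmax 0.09597581855929167
clock: 22.78
tool_pos: [0.5104, 0.2693, 0.2078]
eef_rot: [0.494, 0.506, 0.494, -0.505]
wrist_force: [0.0, -0.6, 0.1]
finger_gap: 0.597
scene 22.775 tcp [0.5104 0.2693 0.2078] F [ 0.0442 -0.5729  0.085 ] barrel n 2162 y@.51 -0.21796224379634466 yaw -1.427713204165327 z 0.045370365264008075 x range [0.4332 0.5709] zmax 0.09342172114630479
top 22.825 tcp [0.5106 0.2678 0.2078] F [-0.6359 -0.1289  0.1824] barrel n 3481 y@.51 -0.217536588347407 yaw -1.5707800727089738 z 0.04658677306512497 x range [0.4299 0.5684] zmax 0.09561910644124147
```

View pics/top11.png

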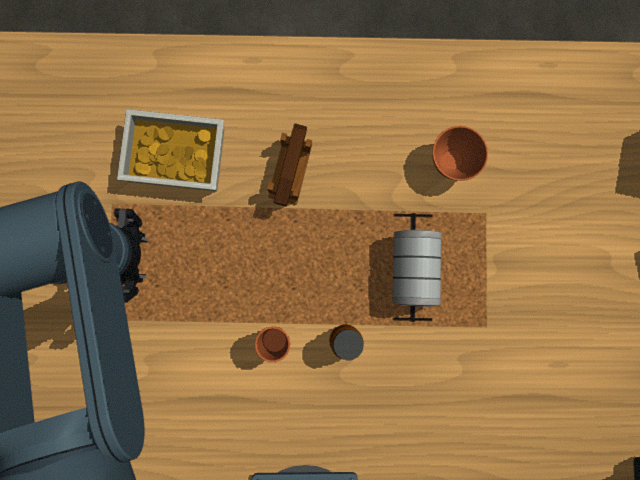

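View pics/scene11.png

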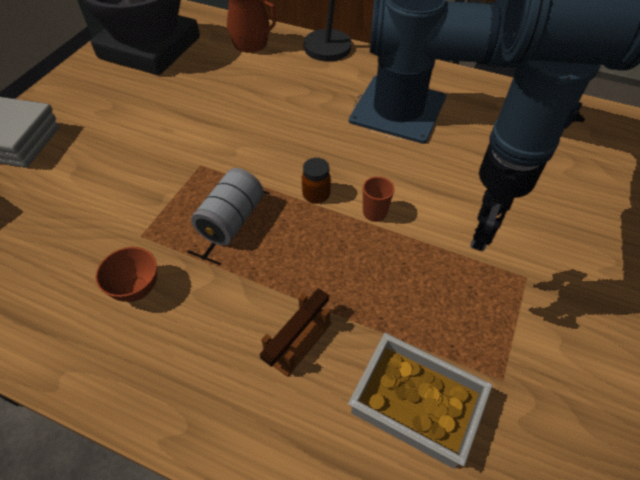

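The barrel sits on the line: in the top view it is at (417,268), between the ticks at rows 215 and 319. The stick is still on the rest at (290,165), and the bystanders have not moved.

```bash
python3 -m inch '[{"xyz":[0,0,0],"turn":[0,0,0]},{"xyz":[0,0,0],"turn":[0,0,0]},{"xyz":[0,0,0],"turn":[0,0,0]},{"xyz":[0,0,0],"turn":[0,0,0]}]'; python3 look2.py 12 -.22; python3 -c "
from station import arm
print(arm.hand_in())"
```

```text
clock: 23.38
tool_pos: [0.5112, 0.2664, 0.2079]
eef_rot: [0.494, 0.507, 0.493, -0.506]
wrist_force: [0.0, 0.4, -0.0]
finger_gap: 0.602
scene 23.375 tcp [0.5112 0.2664 0.2079] F [ 0.0335  0.4472 -0.0475] barrel n 2167 y@.51 -0.2179372898977498 yaw -1.4974001619124464 z 0.04538779538748395 x range [0.4332 0.571 ] zmax 0.0933913460280973
top 23.425 tcp [0.5111 0.2665 0.2079] F [ 0.626   0.7307 -0.329 ] barrel n 3467 y@.51 -0.2175362764680511 yaw -1.663434214743029 z 0.046565965661292064 x range [0.4299 0.5685] zmax 0.09547594013461312
the job is handed in; nothing more can be done
None
```

I laid the buff stick in both notches of its rest, then rolled the barrel about 0.42 m onto the mark and handed the job in at about 23.5 s of the 64 s.

**Last checks**
- **Barrel:** centred about 2 mm off the line and 2–3 mm along it, with its axis within about 0.6° of the line. It had not moved between the last two looks, and its height stayed the same all along.
- **Stick:** measured right after placing, it was within 2 mm across the rest and 1 mm along it, and within about 0.5° of the rest's axis. The final pictures show it still there.
- **Bystanders:** the tub, bowl, jar and beaker look unmoved in the final pictures. I didn't re-measure them.
- **Gripper:** empty and well clear of everything.

**Disagreement:** the text puts the rest's x axis within 0.3 rad of world y. Both cameras showed its uprights lined up near world x, at about -14°, so I used the measured direction. The pictures show the stick lying in both notches. The barrel also measured 146–148 mm long in the first outline against the stated 140 mm. In the later fits it spanned about 138 mm, so I put that down to measurement noise.

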